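Hang the new shoe lasts on the balanced finishing arm

TASK

A carton of shoe lasts has arrived at the finishing bench. Fold both top flaps of the carton back past upright, then take out every last and hang it by its pin in an empty fork of the spring-balanced arm: lower it gently, keep hold while the arm sinks under it, and let go only once the arm carries the weight and has settled, so that the arm never drops or bounces. Leave the flaps open and the other things on the bench where they are.

Things in the scene. Friction and masses are not known exactly. Their poses are not given: they have to be found in the camera images.
- carton: Cardboard carton, fixed, outside 222 (its x) by 290 (its y) by 172 mm high, walls 5, floor 4 mm. Origin: centre of its underside, z up. The short end flaps (its +y and -y ends) are already folded down outside; the two wide top flaps, hinged on the -x and +x rims, stand ajar. The lasts stand upright in it side by side, each roughly along the carton's x, toes to -x.
- flap_near (a joint): Angle (rad) of the wide top flap on the carton's -x rim (robot's side): 0 closed and level, 1.57 upright, 2.5 stop, leaning outwards; starts ajar at 0.75 to 1.05. 107 mm from hinge to free edge, 286 mm wide, 4 mm thick. Its stiff crease stays where it is left and yields to about 1 N at the free edge.
- flap_far (a joint): The same for the flap hinged on the carton's +x rim (the side away from the robot).
- flap_near_hinge (a point): Middle of the near flap's hinge line, on the carton's -x rim, 174 mm above the bench; the hinge runs along the carton's y.
- flap_far_hinge (a point): Middle of the far flap's hinge line, on the carton's +x rim, 174 mm above the bench.
- last_a: Yellow plastic shoe last, 180 mm long, 66 wide, 68 high at the heel, 0.34 to 0.5 kg. Origin: under the sole, below its upright hanging pin and centre of mass; x to the toe (heel 79 mm behind, toe 101 ahead), z up. On top: steel pin (12 mm dia.), round collar on it (40 mm dia., 113 to 119 mm above the sole), then a black square grip, 28 by 28 mm along x and y, 119 to 159 mm up. May be absent.
- last_b: Blue shoe last, same shape and frame as the yellow one. May be absent.
- last_c: Red shoe last, same shape and frame as the yellow one. May be absent.
- last_a_collar (a point): Centre of the underside of the yellow last's collar, 113 mm above its sole: this rests on a fork when hung.
- last_b_collar (a point): The same for the blue last.
- last_c_collar (a point): The same for the red last.
- carrier (a joint): Sink angle (rad) of the red parallelogram arm (240 mm links, coil spring) on its fixed bench post, 290 mm high: 0 at rest when empty, growing as it sinks. Each last hung lowers it by 0.08 to 0.13 rad, the forks by 20 to 31 mm; stop at 0.55. Lightly damped: it bounces for a second or two if a load is dropped on it. The carrier bar with the forks stays level.
- fork1 (a point): Seat of the fork nearest the post, level with its prongs' top, where the centre of a hung collar's underside belongs. Fork axes: z up, y along the carrier bar to the post; two prongs (10 wide, 8 thick) along x, 20 mm slot between, open to -x, end 34 mm from the seat; their last 8 mm turn up in a 7 mm lip. About 252 mm above the bench when unloaded.
- fork2 (a point): Seat of the second fork, 98 mm from the first, same axes. The carrier bar (20 mm wide; its top 8 mm, its underside 22 mm below the prongs' top) runs along the forks' y, 16 to 36 mm beyond the seats towards +x.
- fork3 (a point): Seat of the third fork, 98 mm from the second, nearest the free end of the bar, same axes.
- glue_tin: Glue tin with a yellow band, 84 mm diameter, 103 mm high, standing on the bench; leave it alone. Origin: centre of its underside.
- thread_cone: Orange thread cone, 68 mm diameter at the foot, 122 mm high, standing on the bench; leave it alone. Origin: centre of its underside.
- cutter: Red and black craft cutter, about 130 mm long, 26 mm wide, 19 mm high, lying on the mat; leave it alone. Origin: its underside near the middle.

How it is judged:
On the way:
1. both wide flaps are folded back past upright (value of joint each of flap_near, flap_far above 1.62 rad), for 0.2 s.
At the end, for the whole second after the job is handed in: Every last present hangs in a fork: the underside of its collar within 16 mm of a fork's seat, within 0.15 rad of upright, at rest (under 0.03 m/s); the arm is still (under 0.05 rad/s) and both wide flaps stand past 1.62 rad (all of step 1 and (distance between last_a_collar and fork1 below 0.016 m or distance between last_a_collar and fork2 below 0.016 m or distance between last_a_collar and fork3 below 0.016 m) and angle between each of last_a, last_b, last_c's own z axis and vertical below 0.15 rad and linear speed of each of last_a, last_b, last_c below 0.03 m/s and (distance between last_b_collar and fork1 below 0.016 m or distance between last_b_collar and fork2 below 0.016 m or distance between last_b_collar and fork3 below 0.016 m) and (distance between last_c_collar and fork1 below 0.016 m or distance between last_c_collar and fork2 below 0.016 m or distance between last_c_collar and fork3 below 0.016 m) and velocity of joint carrier between -0.05 and 0.05 rad/s); the robot touches nothing.
It fails at once if the arm drops or bounces (faster than 0.5 rad/s, about 0.12 m/s at the forks) while a last is being hung, unless a knock has set a last swinging ((distance between the grasp point and last_a_collar below 0.08 m and (velocity of joint carrier above 0.5 rad/s or velocity of joint carrier below -0.5 rad/s) and angle between last_a's own z axis and vertical below 0.25 rad and angular speed of last_a below 1.5 rad/s and angle between each of last_b, last_c's own z axis and vertical below 0.1 rad and angular speed of each of last_b, last_c below 0.5 rad/s) or (distance between the grasp point and last_b_collar below 0.08 m and (velocity of joint carrier above 0.5 rad/s or velocity of joint carrier below -0.5 rad/s) and angle between last_b's own z axis and vertical below 0.25 rad and angular speed of last_b below 1.5 rad/s and angle between each of last_a, last_c's own z axis and vertical below 0.1 rad and angular speed of each of last_a, last_c below 0.5 rad/s) or (distance between the grasp point and last_c_collar below 0.08 m and (velocity of joint carrier above 0.5 rad/s or velocity of joint carrier below -0.5 rad/s) and angle between last_c's own z axis and vertical below 0.25 rad and angular speed of last_c below 1.5 rad/s and angle between each of last_a, last_b's own z axis and vertical below 0.1 rad and angular speed of each of last_a, last_b below 0.5 rad/s)).
It fails at once if the glue tin is pushed more than 30 mm from its place (distance of glue_tin from where it was at the start of the episode above 0.03 m).
It fails at once if the thread cone is pushed more than 30 mm from its place (distance of thread_cone from where it was at the start of the episode above 0.03 m).
It fails at once if the cutter is pushed more than 30 mm from its place (distance of cutter from where it was at the start of the episode above 0.03 m).
Of last_a, last_b, last_c only 2 to 3 are there at a start; the rules pass over those that are not, and their reading is None.
At some moment in a run one of last_a, last_b, last_c may be knocked a few centimetres aside while the robot is not near it.
It also fails if it takes over 210 s, if anything falls off the work surface, if the arm or the gripper's body presses on something with over 40 N, if the wrist force passes 120 N, or if a joint passes its speed limit or range.

ROBOT

A 6-joint arm with a two-finger parallel gripper is mounted at the origin on the work surface. World frame = base frame: x ahead of the robot, y to its left, z up, the work surface at z = 0. Lengths are in m, angles in rad, forces in N, time in s.
With the tool pointing down it reaches from about 0.4 to 0.825 m from the base axis. Payload 7 kg.
Tool frame: the origin (TCP) lies at the very end of the fingers, on their centre line; the grasp point (between the pads) lies 19 mm behind it (arm.pinch_z is the z of the grasp point in the tool frame, in m); z points along the fingers, y is the direction in which the jaws open and shut (so a half turn about z gives the same grasp; the last joint's range is limited). The gripper opens to 88 mm and grips with 3 to 60 N. Pads are 19 mm wide; open, the fingers measure 130 mm over their backs; the gripper's body (78 mm by 193 mm) begins 47 mm behind the grasp point.
Start: joints at [-0.931, 0.359, 0.012, 0, -1.224, -0.288], TCP at [0.233, -0.634, 0.227] pointing down, gripper open.
Joint ranges: [-3.07, 3.07], [-1.43, 2.12], [-1.02, 1.25], [-3.03, 1.67], [-3.05, -0], [-3.03, 3.03]. Speed limits (rad/s): [2.39, 2.39, 3.01, 3.14, 3.14, 3.14].

INTERFACE

Orientations are given as [roll, pitch, yaw] about the fixed x, y, z axes, in that order (R = Rz(yaw) Ry(pitch) Rx(roll)).
In Python, from station import arm gives the robot as it stands.
- The arm moves only by the tool drive_tool, never from a script. Its argument "targets" is a list of rows, each a list of 6 numbers: the shift along the world's x, y, z in units of 0.04 m (1.0 is 0.04 m), then the turn, a rotation vector about the world's x, y, z in units of 6 degrees (1.0 is 6 degrees). In form: [[x, y, z, wx, wy, wz], ...]. A call has 1 to 5 rows; each row shifts and turns the commanded pose from where the row before left it; what a row does not reach is not made up. A row lasts 1/8 s, in which the tool goes at most 62.5 mm and 10.7 degrees, less where a joint would pass 70% of its speed; a pose out of reach is approached as far as the arm can. A call with a number of a shift or a turn outside -1 to 1 is refused whole. A call with a gripper value outside its range is refused whole. "claw" is the opening, from 0 (shut) to 1 (fully open), set as the call begins (left out, the last holds). The fingers move at their own pace and stop on an object; "newtons" is the grip in N (left out, the last holds). Time passes only in rows, so rows that do not move let the fingers close. It gives the time, the measured TCP pose, the force and the opening at its end, in the units of the state.
- arm.get_state(): the state, without advancing time (a new reading comes with each control period).
- arm.grab_frame(name): name is "scene" or "top" or "wrist"; returns (picture, depth): 400x640x3 uint8, red, green, blue; 400x640 float32, m along the optical axis (not along the pixel's ray), 0 where there is no reading.
- arm.get_calibration(name): a dict with "mtx" (3x3 intrinsics, pixels), "dist_coeffs" ([k1, k2, p1, p2, k3] as OpenCV has them; the pictures are not rectified), "origin" and "rotation" of the camera in the world. Camera axes: x right, y up, looking along -z (the intrinsics and any distortion apply to the point x, -y, -z); pixel columns grow to the right and rows downward; lengths in m; the calibration is good to about 2 mm. A picture is of the moment at which its call begins: read the wrist's pose just before it. get_calibration takes no time and is no camera call; for the wrist camera it gives the pose at the moment of the call.
- arm.job_done(): hands the job in, once; it reports no verdict.
Trained networks look in the newest picture that a camera, given by its name, has taken for a name from the list of things; names that differ only in an ending like _2 or _b are one class to them, and where a whole thing is asked for, a point or a joint stands for the part that bears it (a point fixed in the world has none). Each returns a list of dicts, best first, with "score" (0 to 1); they miss things now and then, are a little off and sometimes report something else, mostly with a low value. They report only what shows in the picture. A call takes as long as a camera call.
- arm.search_frame(target, camera): "point" ([x, y, z] in m, in the coordinates of the camera as it stood for that picture, good to about 4 mm: the middle of the surface that is visible of it).
- arm.cut_out(target, camera): "pixels" (400x640 bool, what is visible of it).
- arm.landmark_of(target, camera): "point" ([x, y, z] in m, in the coordinates of the camera as it stood for that picture, good to about 4 mm: a listed point, or the origin of a listed thing).
The state is a dict: "t": time; "q": joint angles; "qd": joint speeds; "joint_efforts": joint torques, N m; "eef_pos": TCP position; "ee_rot": TCP orientation; "force": force on the tool from outside, world axes, zero at the start; "moment": the same for the moment, N m; "width": finger opening in m.
Only numpy, scipy, OpenCV 4.12 (cv2) and the standard library are available. Lean on these libraries where they do the work, as an engineer would, in place of code of your own. Each camera call takes 0.05 s, during which the arm holds its last target. There are 200 camera calls.

## Working session

There is one attempt and no reset: what is moved stays moved. The work goes in short steps, Python scripts to look and compute and a tool call to move; the robot and the scene stay as the last step left them, time stands still between calls to the robot, and variables do not carry over. Pictures are saved under pics/ and viewed, about 12 in all and at most 16, crops included, and the job is handed in when it is done.

Besides the shell and the picture viewer there is one more tool, called after "Call:" in YAML: its name, and indented under it one key for each argument. drive_tool: Moves the arm, as the interface text tells. Shifts and turns lie within -1 to 1; 1 stands for 0.04 m of shift or 6 degrees of turn. Its arguments: {"type":"object","properties":{"targets":{"type":"array"},"claw":{"type":"number"},"newtons":{"type":"number"}},"required":["targets"]}

```bash
mkdir -p pics; ls
cat > h.py <<'E'
import numpy as np, cv2
from station import arm
def cal(n): 
    c=arm.get_calibration(n); return np.array(c["mtx"]),np.array(c["dist_coeffs"]),np.array(c["origin"]),np.array(c["rotation"])
def w(n,p): K,d,o,R=cal(n); return o+R@np.array(p)
def cloud(n,depth):
    K,d,o,R=cal(n); v,u=np.mgrid[0:400,0:640]
    uv=cv2.undistortPoints(np.stack([u,v],-1).reshape(-1,1,2).astype(float),K,d).reshape(400,640,2)
    P=np.stack([uv[...,0]*depth,-uv[...,1]*depth,-depth],-1)
    return P@R.T+o
def save(n,img): cv2.imwrite("pics/"+n,cv2.cvtColor(img,cv2.COLOR_RGB2BGR))
def st():
    s=arm.get_state(); print("t",s["t"],"p",np.round(s["eef_pos"],4),"r",np.round(s["ee_rot"],3),"q",np.round(s["q"],2),"F",np.round(s["force"],1),"w",s["width"])
E
python3 - <<'E'
from h import *
st()
for c in ["scene","top"]:
    im,d=arm.grab_frame(c); save(c+"0.png",im); np.save(c+"0.npy",d)
    print(c,cal(c)[2])
    for n in ["carton","flap_near_hinge","flap_far_hinge","last_a_collar","last_b_collar","last_c_collar","fork1","fork2","fork3","glue_tin","thread_cone","cutter"]:
        r=arm.landmark_of(n,c)
        print(n,[(np.round(w(c,x["point"]),3).tolist(),round(x["score"],2)) for x in r[:3]])
E
```

```text
pics
t 0.0 p [ 0.2324 -0.6332  0.2256] r [ 3.14 -0.   -2.79] q [-0.93  0.36  0.01 -0.   -1.22 -0.29] F [ 0.  -0.2  0.3] w 0.0876674001298287
scene [ 0.32107884 -0.49707591  1.57842505]
carton [([0.929, 0.111, 2.187], 0.72)]
flap_near_hinge [([0.834, 0.016, 2.092], 0.87)]
flap_far_hinge [([0.906, 0.087, 2.163], 0.79), ([0.93, 0.112, 2.187], 0.52), ([0.938, 0.12, 2.195], 0.34)]
last_a_collar [([0.893, 0.075, 2.15], 0.6), ([0.931, 0.113, 2.188], 0.28)]
last_b_collar [([0.891, 0.073, 2.148], 0.74)]
last_c_collar [([0.891, 0.073, 2.149], 0.76)]
fork1 [([0.881, 0.063, 2.138], 0.92), ([0.877, 0.059, 2.134], 0.86), ([0.859, 0.041, 2.117], 0.65)]
fork2 [([0.881, 0.063, 2.138], 0.92), ([0.877, 0.059, 2.134], 0.86), ([0.859, 0.041, 2.117], 0.65)]
fork3 [([0.881, 0.063, 2.138], 0.92), ([0.877, 0.059, 2.134], 0.86), ([0.859, 0.041, 2.117], 0.65)]
glue_tin [([0.938, 0.119, 2.195], 0.73), ([0.929, 0.111, 2.186], 0.52)]
thread_cone [([0.858, 0.04, 2.115], 0.72), ([0.932, 0.114, 2.189], 0.27)]
cutter []
top [ 0.17808758 -0.07221778  1.73434757]
carton [([2.998, 2.747, 4.554], 0.97), ([2.564, 2.314, 4.12], 0.63), ([2.816, 2.565, 4.372], 0.33)]
flap_near_hinge [([2.691, 2.44, 4.247], 0.8)]
flap_far_hinge [([2.759, 2.508, 4.315], 0.77)]
last_a_collar [([2.799, 2.548, 4.355], 0.91)]
last_b_collar [([2.828, 2.578, 4.384], 0.86)]
last_c_collar [([2.815, 2.565, 4.371], 0.64)]
fork1 [([2.547, 2.297, 4.104], 0.96), ([2.563, 2.313, 4.119], 0.83), ([2.585, 2.334, 4.141], 0.74)]
fork2 [([2.547, 2.297, 4.104], 0.96), ([2.563, 2.313, 4.119], 0.83), ([2.585, 2.334, 4.141], 0.74)]
fork3 [([2.547, 2.297, 4.104], 0.96), ([2.563, 2.313, 4.119], 0.83), ([2.585, 2.334, 4.141], 0.74)]
glue_tin [([3.047, 2.796, 4.603], 0.72)]
thread_cone [([2.835, 2.584, 4.391], 0.9)]
cutter [([2.926, 2.675, 4.482], 0.52)]
```

```bash
python3 - <<'E'
s=open('h.py').read()
s=s.replace('import numpy as np, cv2','import numpy as np, cv2\nfrom scipy.spatial.transform import Rotation as Ro').replace('np.array(c["rotation"])','Ro.from_euler("xyz",c["rotation"]).as_matrix()')
open('h.py','w').write(s)
E
python3 - <<'E'
from h import *
for c in ["scene","top"]:
    d=np.load(c+"0.npy"); P=cloud(c,d); print(c,arm.get_calibration(c)["rotation"],cal(c)[2],P[350,320],P[50,320],P[200,100])
    for n in ["carton","flap_near_hinge","flap_far_hinge","last_a_collar","last_b_collar","last_c_collar","fork1","glue_tin","thread_cone","cutter"]:
        r=arm.landmark_of(n,c)
        print(n,[(np.round(w(c,x["point"]),3).tolist(),round(x["score"],2)) for x in r[:4]])
a=cv2.imread("pics/scene0.png");b=cv2.imread("pics/top0.png")
cv2.imwrite("pics/both0.png",np.vstack([a,b])[:, :][:, :] if 0 else cv2.resize(np.hstack([a,b]),(800,250)))
E
```

```text
scene [ 0.3100993  -0.00266394 -0.36126858] [ 0.32107884 -0.49707591  1.57842505] [ 0.32316903 -0.48629429  0.66686008] [ 0.68681698  0.4842911  -0.00302195] [-0.18777087  0.21215067 -0.00082681]
carton [([0.525, -0.24, -0.002], 0.72)]
flap_near_hinge [([0.418, -0.235, 0.173], 0.87)]
flap_far_hinge [([0.636, -0.246, 0.174], 0.79), ([0.526, -0.239, -0.002], 0.52), ([0.545, -0.494, -0.0], 0.34)]
last_a_collar [([0.542, -0.142, 0.118], 0.6), ([0.541, -0.144, 0.006], 0.28)]
last_b_collar [([0.529, -0.328, 0.116], 0.74)]
last_c_collar [([0.534, -0.232, 0.117], 0.76)]
fork1 [([0.654, 0.045, 0.256], 0.92), ([0.647, 0.236, 0.254], 0.86), ([0.327, 0.27, -0.001], 0.65)]
glue_tin [([0.542, -0.497, -0.002], 0.73), ([0.525, -0.237, -0.001], 0.52)]
thread_cone [([0.324, 0.272, 0.001], 0.72), ([0.532, -0.331, 0.0], 0.27)]
cutter []
top [ 0.19522895  0.00624419 -1.57234654] [ 0.17808758 -0.07221778  1.73434757] [ 0.03680373 -0.05933468  0.25665129] [ 1.48457206 -0.05218111 -0.75550429] [ 5.20829556e-01  7.19881793e-01 -5.67202289e-04]
carton [([0.529, -0.238, -0.003], 0.97), ([0.655, 0.138, 0.258], 0.63), ([0.538, -0.232, 0.116], 0.33), ([0.652, 0.237, 0.254], 0.32)]
flap_near_hinge [([0.417, -0.235, 0.173], 0.8)]
flap_far_hinge [([0.639, -0.245, 0.175], 0.77)]
last_a_collar [([0.539, -0.138, 0.116], 0.91)]
last_b_collar [([0.536, -0.329, 0.119], 0.86)]
last_c_collar [([0.536, -0.236, 0.117], 0.64)]
fork1 [([0.653, 0.237, 0.257], 0.96), ([0.651, 0.137, 0.258], 0.83), ([0.656, 0.043, 0.257], 0.74), ([0.538, -0.232, 0.113], 0.38)]
glue_tin [([0.546, -0.494, -0.0], 0.72)]
thread_cone [([0.33, 0.273, 0.001], 0.9)]
cutter [([0.449, 0.009, -0.002], 0.52)]
```

View pics/scene0.png

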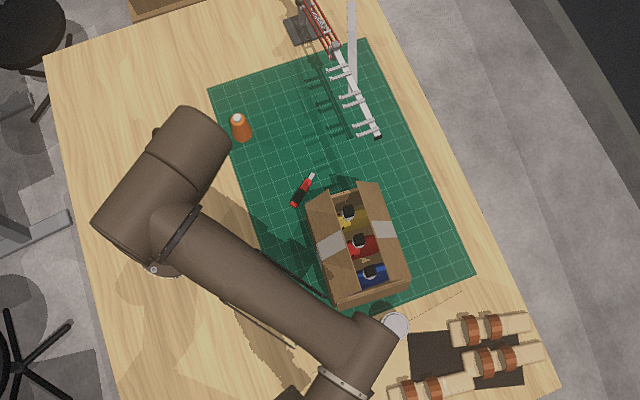

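View pics/top0.png

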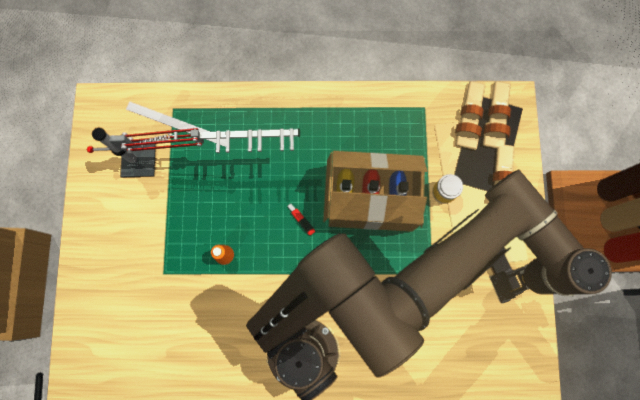

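Run:
```python
from h import *
P=cloud("top",np.load("top0.npy"))
for u,v in [(135,107),(160,115),(180,122),(195,128),(205,131),(215,135),(230,135),(250,133),(275,132),(295,132),(100,133)]: print(u,v,np.round(P[v,u],3))
# flap points, high-z in carton
m=(P[...,2]>.18)&(abs(P[...,1]+.24)<.15)&(P[...,0]>.38)&(P[...,0]<.72)
for y0 in(-.34,-.24,-.14):
  for lo,hi in((.38,.53),(.53,.72)):
    Q=P[m&(abs(P[...,1]-y0)<.04)&(P[...,0]>lo)&(P[...,0]<hi)]
    if len(Q): 
        i=np.argmax(Q[:,2]); 
        h=np.polyfit(Q[:,0],Q[:,2],1); print(y0,lo,len(Q),Q[i].round(3),"slope ang",np.arctan(h[0]))
P=cloud("scene",np.load("scene0.npy"))
for u,v in [(352,5),(352,30),(352,60),(335,47),(378,135)]: print(u,v,np.round(P[v,u],3))
```

```text
135 107 [0.866 0.618 0.004]
160 115 [0.836 0.525 0.   ]
180 122 [0.807 0.449 0.004]
195 128 [0.693 0.323 0.262]
205 131 [0.772 0.356 0.004]
215 135 [0.676 0.265 0.245]
230 135 [0.675 0.218 0.247]
250 133 [0.677 0.154 0.26 ]
275 132 [0.683 0.078 0.25 ]
295 132 [0.686 0.017 0.242]
100 133 [0.668 0.603 0.295]
-0.34 0.38 660 [ 0.475 -0.362  0.265] slope ang 0.8592143482787707
-0.34 0.53 392 [ 0.562 -0.321  0.261] slope ang -0.8362492684274813
-0.24 0.38 688 [ 0.481 -0.27   0.267] slope ang 0.8709227564847528
-0.24 0.53 390 [ 0.561 -0.246  0.263] slope ang -0.8404068501796733
-0.14 0.38 681 [ 0.491 -0.116  0.263] slope ang 0.8760824352657366
-0.14 0.53 388 [ 0.574 -0.123  0.262] slope ang -0.8401555256026628
352 5 [0.867 0.624 0.003]
352 30 [0.824 0.519 0.005]
352 60 [ 0.778  0.405 -0.002]
335 47 [0.67  0.311 0.266]
378 135 [0.685 0.011 0.242]
```

Call:
drive_tool:
  targets:
    - [0,0,1,0,0,-0.4]
    - [0,0,1,0,0,-0.4]
    - [0.4,0.7,0.6,0,0,-0.4]
    - [0.7,1,0,0,0,-0.4]
    - [0.7,1,0,0,0,-0.4]
  claw: 0
  newtons: 25

```text
t: 2.92
eef_pos: [0.3051, -0.5246, 0.3309]
ee_rot: [-3.141, 0.001, -3.001]
force: [0.8, -0.0, -0.3]
width: 0.043
```

Call:
drive_tool:
  targets:
    - [0.8,1,0,0,0,-0.4]
    - [0.8,1,0,0,0,-0.4]
    - [0.8,1,0,0,0,-0.4]
    - [0.8,1,0,0,0,-0.4]
    - [0.8,1,0,0,0,-0.2]

```text
t: 3.55
eef_pos: [0.4654, -0.3242, 0.3309]
ee_rot: [-3.141, 0.001, 3.095]
force: [0.4, -0.6, -0.3]
width: 0.0006
```

Call:
drive_tool:
  targets:
    - [0.8,1,0,0,0,0]
    - [0.6,0.9,0,0,0,0]
    - [0,0,0,0,0,0]

```text
t: 3.92
eef_pos: [0.522, -0.2474, 0.3303]
ee_rot: [3.141, -0.0, 3.099]
force: [0.4, -1.2, 0.4]
width: 0.0003
```

Call:
drive_tool:
  targets:
    - [0,0,-1,0,0,0]
    - [0,0,-1,0,0,0]
    - [0,0,-0.7,0,0,0]
    - [-0.6,0,0,0,0,0]
    - [-0.6,0,0,0,0,0]

```text
t: 4.55
eef_pos: [0.4724, -0.2504, 0.2225]
ee_rot: [-3.141, 0.001, 3.095]
force: [2.6, 0.6, 2.3]
width: 0.0005
```

Call:
drive_tool:
  targets:
    - [-0.6,0,0,0,0,0]
    - [-0.6,0,0,0,0,0]
    - [-0.5,0,0,0,0,0]
    - [-0.4,0,0,0,0,0]
    - [0,0,0,0,0,0]

```text
t: 5.18
eef_pos: [0.3875, -0.2498, 0.2229]
ee_rot: [-3.142, 0.0, 3.095]
force: [1.1, -0.2, 1.1]
width: 0.0004
```

Call:
drive_tool:
  targets:
    - [0.8,0,0,0,0,0]
    - [1,0,0,0,0,0]
    - [1,0,0,0,0,0]
    - [0.8,0,0,0,0,0]
    - [0.6,0,0,0,0,0]

```text
t: 5.8
eef_pos: [0.5578, -0.2497, 0.2216]
ee_rot: [-3.141, -0.003, 3.096]
force: [-4.1, 0.4, 3.0]
width: 0.0003
```

Call:
drive_tool:
  targets:
    - [0.6,0,0,0,0,0]
    - [0.6,0,0,0,0,0]
    - [0.6,0,0,0,0,0]
    - [0.5,0,0,0,0,0]
    - [0.4,0,0,0,0,0]

```text
t: 6.42
eef_pos: [0.665, -0.2496, 0.2211]
ee_rot: [3.142, -0.003, 3.096]
force: [-0.8, -0.3, -0.5]
width: 0.0005
```

Call:
drive_tool:
  targets:
    - [-0.8,0,0,0,0,0]
    - [-1,0,0,0,0,0]
    - [-1,0.4,0.8,0,0,0]
    - [-0.4,1,1,0,0,0]
    - [0,1,1,0,0,0]
  claw: 0.6

```text
t: 7.05
eef_pos: [0.5356, -0.1531, 0.3359]
ee_rot: [-3.141, -0.0, 3.094]
force: [2.4, -0.3, 0.8]
width: 0.0447
```

```bash
cat > look.py <<'E'
from h import *
import sys
tag=sys.argv[1]; cams=sys.argv[2].split(","); names=sys.argv[3].split(",")
for c in cams:
    im,d=arm.grab_frame(c); save(f"{c}{tag}.png",im); np.save(f"{c}{tag}.npy",d)
    for n in names:
        print(c,n,[(np.round(w(c,x["point"]),3).tolist(),round(x["score"],2)) for x in arm.landmark_of(n,c)[:3] if x["score"]>.3])
st()
E
python3 look.py 1 wrist,scene,top last_a_collar,last_b_collar,last_c_collar,last_a,fork1
python3 - <<'E'
from h import *
for c in("top","scene"):
  P=cloud(c,np.load(c+"1.npy")); m=(P[...,2]>.18)&(P[...,2]<.3)&(abs(P[...,1]+.24)<.15)
  for lo,hi in((.3,.43),(.62,.75)):
    Q=P[m&(P[...,0]>lo)&(P[...,0]<hi)]
    if len(Q): h=np.polyfit(Q[:,0],Q[:,2],1); print(c,lo,len(Q),np.percentile(Q,[2,98],axis=0).round(3).tolist(),np.arctan(h[0]))
E
```

```text
wrist last_a_collar [([0.544, -0.144, 0.124], 0.75)]
wrist last_b_collar []
wrist last_c_collar [([0.544, -0.236, 0.118], 0.73)]
wrist last_a [([0.536, -0.233, 0.001], 0.85), ([0.54, -0.145, -0.001], 0.83), ([0.533, -0.325, -0.002], 0.65)]
wrist fork1 [([0.656, 0.046, 0.251], 0.9)]
scene last_a_collar [([0.637, -0.247, 0.177], 0.51)]
scene last_b_collar [([0.53, -0.328, 0.118], 0.97)]
scene last_c_collar [([0.535, -0.232, 0.116], 0.63)]
scene last_a [([0.532, -0.329, 0.001], 0.96), ([0.541, -0.143, 0.003], 0.83), ([0.538, -0.227, 0.001], 0.73)]
scene fork1 [([0.531, -0.33, 0.001], 0.53)]
top last_a_collar [([0.54, -0.142, 0.117], 0.63), ([0.538, -0.232, 0.005], 0.32)]
top last_b_collar [([0.537, -0.328, 0.122], 0.7), ([0.638, -0.243, 0.169], 0.54)]
top last_c_collar [([0.537, -0.231, 0.114], 0.58)]
top last_a [([0.534, -0.325, 0.006], 0.77), ([0.539, -0.231, 0.006], 0.63), ([0.54, -0.143, 0.008], 0.62)]
top fork1 [([0.652, 0.237, 0.257], 0.95)]
t 7.95 p [ 0.5366 -0.1538  0.3346] r [-3.142  0.     3.095] q [ 0.07  0.11 -0.07  0.   -1.39 -1.69] F [ 0.4 -0.3 -0. ] w 0.05236117036099232
top 0.3 1799 [[0.345, -0.367, 0.182], [0.416, -0.096, 0.258]] -0.8171088905211079
top 0.62 1159 [[0.633, -0.385, 0.183], [0.704, -0.259, 0.253]] 0.7899422092431164
scene 0.3 2584 [[0.342, -0.368, 0.182], [0.415, -0.097, 0.257]] -0.812525779543644
scene 0.62 3232 [[0.634, -0.384, 0.182], [0.71, -0.111, 0.253]] 0.7674392043640413
```

View pics/wrist1.png

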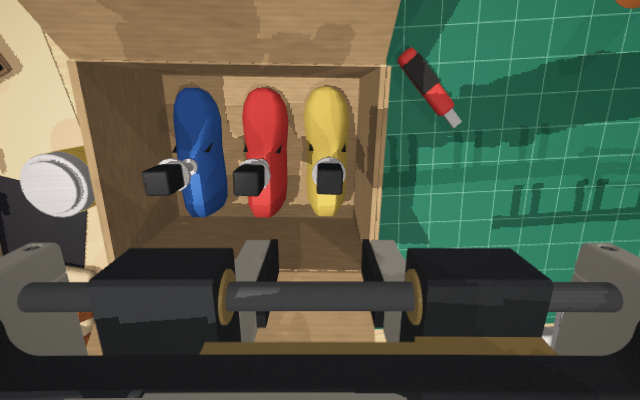

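```bash
cat > grips.py <<'E'
from h import *
import sys
def grips(c,tag,z0=.158,z1=.17):
    P=cloud(c,np.load(f"{c}{tag}.npy")); im=cv2.imread(f"pics/{c}{tag}.png")
    m=(P[...,2]>z0)&(P[...,2]<z1)&(P[...,0]>.45)&(P[...,0]<.61)&(P[...,1]>-.37)&(P[...,1]<-.1)&(im.max(-1)<90)
    n,l,s,_=cv2.connectedComponentsWithStats(m.astype(np.uint8))
    for i in range(1,n):
        if s[i,4]>40:
            Q=P[l==i]; r=cv2.minAreaRect((Q[:,:2]*1000).astype(np.float32)); print(c,s[i,4],np.round(r[0],1),np.round(r[1],1),"ang",round(r[2],1),"z",Q[:,2].mean().round(4),"med",np.median(Q,0).round(4))
for c in sys.argv[2].split(","): grips(c,sys.argv[1])
E
python3 grips.py 1 wrist,top,scene
```

```text
wrist 633 [ 539.8 -144.2] [27.1 27.5] ang 86.0 z 0.1614 med [ 0.5388 -0.1443  0.1615]
wrist 693 [ 532.6 -327.8] [28.5 27.6] ang 87.7 z 0.1612 med [ 0.5319 -0.3271  0.1613]
wrist 657 [ 537.3 -233.4] [28.  27.8] ang 83.3 z 0.1613 med [ 0.5365 -0.2333  0.1614]
top 62 [ 538.8 -141.9] [25.7 26.7] ang 87.6 z 0.1636 med [ 0.5388 -0.142   0.1637]
top 64 [ 536.6 -230.6] [26.4 27.7] ang 79.8 z 0.1632 med [ 0.537  -0.2309  0.1635]
top 72 [ 531.6 -326.4] [26.9 26.5] ang 89.5 z 0.1637 med [ 0.5306 -0.327   0.1636]
scene 87 [ 535.7 -233.3] [27.5 27.8] ang 87.1 z 0.163 med [ 0.5354 -0.2335  0.1627]
scene 92 [ 530.7 -327.9] [27.9 27.6] ang 87.6 z 0.1627 med [ 0.5312 -0.328   0.1621]
```

Call:
drive_tool:
  targets:
    - [0.07,0.26,-1,0,0,-0.2]
    - [0,0,-1,0,0,0]
    - [0,0,-1,0,0,0]
    - [0,0,-0.8,0,0,0]
    - [0,0,-0.6,0,0,0]

```text
t: 8.57
eef_pos: [0.5389, -0.1432, 0.1572]
ee_rot: [-3.142, -0.001, 3.075]
force: [0.6, -0.2, 0.5]
width: 0.0525
```

Call:
drive_tool:
  targets:
    - [0,0,-0.4,0,0,0]
    - [0,0,-0.3,0,0,0]
    - [0,0,0,0,0,0]
    - [0,0,0,0,0,0]

```text
t: 9.07
eef_pos: [0.54, -0.145, 0.131]
ee_rot: [-3.139, 0.001, 3.074]
force: [2.7, -11.2, -4.7]
width: 0.0526
```

Call:
drive_tool:
  targets:
    - [0,0,0,0,0,0]
    - [0,0,0,0,0,0]
    - [0,0,0,0,0,0]
    - [0,0,0,0,0,0]
    - [0,0,0,0,0,0]
  claw: 0
  newtons: 40

```text
t: 9.7
eef_pos: [0.5395, -0.1431, 0.1308]
ee_rot: [3.142, 0.0, 3.075]
force: [-0.1, 1.4, 1.1]
width: 0.0282
```

Call:
drive_tool:
  targets:
    - [0,0,0.2,0,0,0]
    - [0,0,0.6,0,0,0]
    - [0,0,1,0,0,0]
    - [0,0,1,0,0,0]
    - [0,0,1,0,0,0]

```text
t: 10.32
eef_pos: [0.5386, -0.1431, 0.2836]
ee_rot: [3.141, -0.001, 3.074]
force: [0.1, 0.9, -4.5]
width: 0.0279
```

Call:
drive_tool:
  targets:
    - [0,0,0.8,0,0,0]
    - [-0.1,0.2,0.2,0,0,0.1]
    - [-0.1,0.5,0,0,0,0.1]
    - [-0.1,0.9,0,0,0,0.1]
    - [-0.1,1,0,0,0,0.1]

```text
t: 10.95
eef_pos: [0.5219, -0.0381, 0.3207]
ee_rot: [3.142, -0.003, 3.116]
force: [1.5, -0.0, -3.6]
width: 0.0279
```

Call:
drive_tool:
  targets:
    - [-0.1,1,0,0,0,0.1]
    - [0,1,0,0,0,0.1]
    - [0,1,0,0,0,0.1]
    - [0,1,0,0,0,0.1]
    - [0,1,0,0,0,0]

```text
t: 11.58
eef_pos: [0.5179, 0.1621, 0.3208]
ee_rot: [-3.141, -0.003, -3.124]
force: [-0.1, -0.7, -3.7]
width: 0.0276
```

Call:
drive_tool:
  targets:
    - [0,0.8,0,0,0,0]
    - [0,0.7,0,0,0,0]
    - [0,0.4,0,0,0,0]
    - [0,0,0,0,0,0]
    - [0,0,0,0,0,0]

```text
t: 12.2
eef_pos: [0.519, 0.2361, 0.3221]
ee_rot: [-3.141, -0.001, -3.125]
force: [0.1, 0.4, -4.2]
width: 0.0281
```

```bash
python3 look.py 2 wrist,top fork1,last_a,last_b,last_c,last_a_collar
```

```text
wrist fork1 [([0.654, 0.044, 0.255], 0.74)]
wrist last_a [([0.519, 0.236, 0.196], 0.81)]
wrist last_b [([0.519, 0.236, 0.196], 0.81)]
wrist last_c [([0.519, 0.236, 0.196], 0.81)]
wrist last_a_collar [([0.518, 0.234, 0.31], 0.85)]
top fork1 [([0.658, 0.042, 0.255], 0.72), ([0.653, 0.138, 0.256], 0.57)]
top last_a [([0.533, -0.327, 0.004], 0.97), ([0.537, -0.232, 0.004], 0.81), ([0.519, 0.235, 0.198], 0.7)]
top last_b [([0.533, -0.327, 0.004], 0.97), ([0.537, -0.232, 0.004], 0.81), ([0.519, 0.235, 0.198], 0.7)]
top last_c [([0.533, -0.327, 0.004], 0.97), ([0.537, -0.232, 0.004], 0.81), ([0.519, 0.235, 0.198], 0.7)]
top last_a_collar [([0.521, 0.24, 0.31], 0.95), ([0.654, 0.138, 0.255], 0.58)]
t 12.8 p [0.5194 0.2367 0.3226] r [ 3.142 -0.    -3.125] q [ 0.77  0.14 -0.06 -0.   -1.37 -2.32] F [ 1.1 -0.5 -4.2] w 0.028248426610716033
```

View pics/wrist2.png

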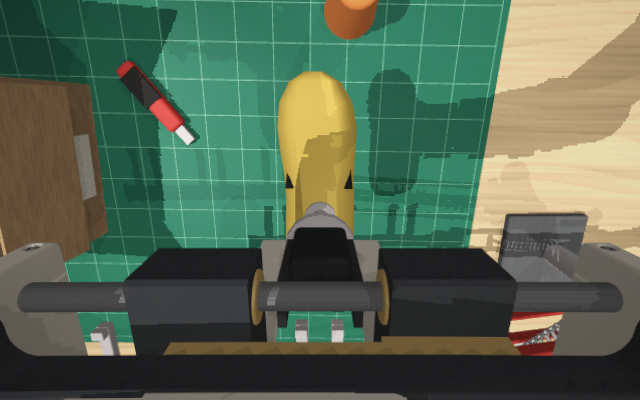

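```bash
cat > prong.py <<'E'
from h import *
import sys
def prongs(c,tag,y0,r=.035,x0=.6,x1=.668,z0=.225,z1=.275):
    P=cloud(c,np.load(f"{c}{tag}.npy"))
    m=(P[...,2]>z0)&(P[...,2]<z1)&(P[...,0]>x0)&(P[...,0]<x1)&(abs(P[...,1]-y0)<r)
    for s in(-1,1):
        Q=P[m&((P[...,1]-y0)*s>0)]
        if len(Q): print(c,s,len(Q),np.percentile(Q,[3,50,97],axis=0).round(4).tolist())
for c in sys.argv[2].split(","): prongs(c,sys.argv[1],float(sys.argv[3]))
E
python3 prong.py 2 wrist .237; python3 prong.py 0 top,scene .237;python3 prong.py 0 top,scene .14;python3 prong.py 0 top,scene .042
```

```text
wrist -1 286 [[0.6174, 0.2173, 0.2486], [0.619, 0.2221, 0.2565], [0.6345, 0.2268, 0.2629]]
wrist 1 284 [[0.6164, 0.2468, 0.2489], [0.6181, 0.2515, 0.2578], [0.634, 0.2564, 0.263]]
top -1 66 [[0.6182, 0.2171, 0.2496], [0.6438, 0.2219, 0.2559], [0.6658, 0.2283, 0.2659]]
top 1 67 [[0.6179, 0.2481, 0.2435], [0.6441, 0.2525, 0.2545], [0.6671, 0.2596, 0.2677]]
scene -1 82 [[0.6175, 0.2117, 0.2418], [0.644, 0.2196, 0.2536], [0.6673, 0.2283, 0.2629]]
scene 1 80 [[0.6167, 0.2447, 0.242], [0.6425, 0.2504, 0.2537], [0.6667, 0.2627, 0.2628]]
top -1 61 [[0.6215, 0.1197, 0.2501], [0.6431, 0.1246, 0.2555], [0.6663, 0.1298, 0.2642]]
top 1 58 [[0.6215, 0.1499, 0.249], [0.6443, 0.1548, 0.2561], [0.6657, 0.1609, 0.2652]]
scene -1 65 [[0.6205, 0.118, 0.2475], [0.6454, 0.1215, 0.2537], [0.6665, 0.1278, 0.2625]]
scene 1 74 [[0.6191, 0.1469, 0.2447], [0.6415, 0.1511, 0.2532], [0.6665, 0.1587, 0.262]]
top -1 56 [[0.6243, 0.0219, 0.2508], [0.6441, 0.0258, 0.2561], [0.6658, 0.0317, 0.2644]]
top 1 44 [[0.6227, 0.0523, 0.2518], [0.643, 0.056, 0.2566], [0.6649, 0.0611, 0.2653]]
scene -1 68 [[0.6229, 0.0213, 0.2482], [0.6446, 0.0253, 0.2543], [0.6677, 0.032, 0.2634]]
scene 1 67 [[0.6214, 0.0508, 0.2479], [0.6424, 0.0552, 0.2555], [0.6656, 0.0629, 0.2633]]
```

Call:
drive_tool:
  targets:
    - [0,0,-0.4,0,0,0.15]
    - [0,0.02,-0.4,0,0,0]
    - [0.2,0,-0.16,0,0,0]
    - [0.6,0,0,0,0,0]
    - [0.4,0,0,0,0,0]

```text
t: 13.42
eef_pos: [0.5686, 0.2376, 0.2836]
ee_rot: [-3.141, -0.0, -3.109]
force: [0.3, -0.3, -5.1]
width: 0.0278
```

Call:
drive_tool:
  targets:
    - [0.3,0,0,0,0,0]
    - [0.3,0,0,0,0,0]
    - [0.3,0,0,0,0,0]
    - [0.3,0,0,0,0,0]
    - [0.3,0,0,0,0,0]

```text
t: 14.05
eef_pos: [0.6281, 0.2376, 0.2842]
ee_rot: [3.142, 0.0, -3.109]
force: [0.7, 0.6, -4.3]
width: 0.0277
```

Call:
drive_tool:
  targets:
    - [0.3,0,0,0,0,0]
    - [0.2,0,0,0,0,0]
    - [0.1,0,0,0,0,0]
    - [0,0,0,0,0,0]

```text
t: 14.55
eef_pos: [0.6514, 0.2375, 0.284]
ee_rot: [-3.142, -0.0, -3.109]
force: [0.5, 0.1, -4.5]
width: 0.028
```

```bash
python3 look.py 3 scene,top fork1,last_a_collar; python3 prong.py 3 scene,top .237
python3 -c "
import cv2
a=cv2.imread('pics/scene3.png')[20:160,270:430];cv2.imwrite('pics/s3c.png',cv2.resize(a,None,fx=4,fy=4,interpolation=2))"
```

```text
scene fork1 [([0.656, 0.045, 0.253], 0.9), ([0.647, 0.239, 0.253], 0.62), ([0.651, 0.141, 0.257], 0.59)]
scene last_a_collar [([0.654, 0.236, 0.273], 0.8)]
top fork1 [([0.655, 0.14, 0.255], 0.84), ([0.656, 0.045, 0.259], 0.62), ([0.654, 0.236, 0.254], 0.59)]
top last_a_collar [([0.652, 0.241, 0.271], 0.74), ([0.446, 0.008, -0.0], 0.67)]
t 14.85 p [0.6512 0.2376 0.2844] r [ 3.141  0.    -3.109] q [ 0.63  0.36  0.15 -0.   -1.36 -2.17] F [ 0.4  0.8 -4.3] w 0.027644474890718116
scene -1 52 [[0.6164, 0.2142, 0.2369], [0.6312, 0.2203, 0.2548], [0.6444, 0.2328, 0.2743]]
scene 1 34 [[0.6161, 0.2436, 0.2264], [0.6249, 0.2493, 0.2533], [0.6449, 0.257, 0.2618]]
top -1 46 [[0.618, 0.2176, 0.2256], [0.634, 0.2217, 0.2559], [0.6486, 0.2361, 0.2711]]
top 1 43 [[0.6188, 0.2388, 0.2255], [0.6342, 0.2499, 0.2551], [0.646, 0.2576, 0.2701]]
```

View pics/s3c.png

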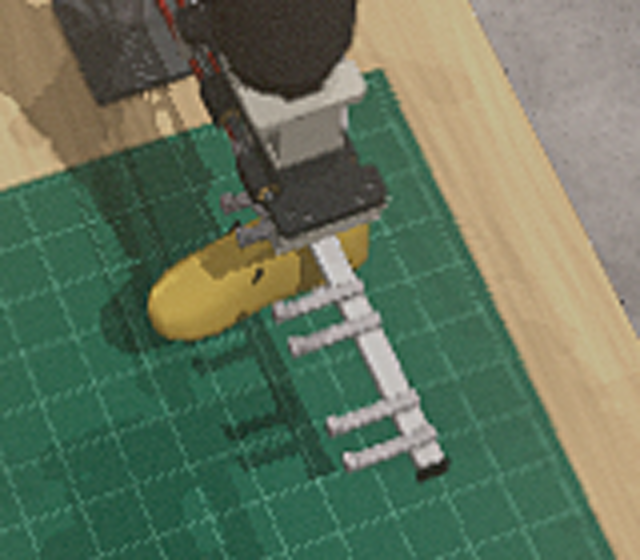

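Call:
drive_tool:
  targets:
    - [0,0,-0.08,0,0,0]
    - [0,0,-0.08,0,0,0]
    - [0,0,-0.06,0,0,0]
    - [0,0,-0.04,0,0,0]
    - [0,0,-0.04,0,0,0]

```text
t: 15.48
eef_pos: [0.6514, 0.2375, 0.272]
ee_rot: [-3.142, 0.0, -3.109]
force: [0.7, 0.7, -4.0]
width: 0.0278
```

Call:
drive_tool:
  targets:
    - [0,0,-0.04,0,0,0]
    - [0,0,-0.05,0,0,0]
    - [0,0,-0.05,0,0,0]
    - [0,0,-0.05,0,0,0]
    - [0,0,-0.05,0,0,0]

```text
t: 16.1
eef_pos: [0.6515, 0.2374, 0.2627]
ee_rot: [-3.142, 0.0, -3.109]
force: [-0.2, 0.1, -2.5]
width: 0.0276
```

Call:
drive_tool:
  targets:
    - [0,0,-0.05,0,0,0]
    - [0,0,-0.05,0,0,0]
    - [0,0,-0.05,0,0,0]
    - [0,0,0,0,0,0]
    - [0,0,0,0,0,0]

```text
t: 16.73
eef_pos: [0.6514, 0.2375, 0.2567]
ee_rot: [3.142, 0.0, -3.109]
force: [0.4, -0.8, -1.3]
width: 0.0281
```

Call:
drive_tool:
  targets:
    - [0,0,-0.05,0,0,0]
    - [0,0,-0.05,0,0,0]
    - [0,0,-0.03,0,0,0]
    - [0,0,0,0,0,0]
    - [0,0,0,0,0,0]

```text
t: 17.35
eef_pos: [0.6514, 0.2375, 0.2515]
ee_rot: [-3.142, 0.0, -3.109]
force: [-0.3, -3.2, -1.0]
width: 0.0279
```

Call:
drive_tool:
  targets:
    - [0,0,0,0,0,0]

```text
t: 17.48
eef_pos: [0.6514, 0.2375, 0.2515]
ee_rot: [3.142, 0.0, -3.109]
force: [0.6, -1.7, -0.5]
width: 0.0274
```

Call:
drive_tool:
  targets:
    - [0,0,0,0,0,0]

```text
t: 17.6
eef_pos: [0.6514, 0.2375, 0.2515]
ee_rot: [-3.142, 0.0, -3.109]
force: [0.2, -2.0, -1.4]
width: 0.0276
```

Call:
drive_tool:
  targets:
    - [0,0,0,0,0,0]

```text
t: 17.73
eef_pos: [0.6514, 0.2375, 0.2514]
ee_rot: [-3.142, 0.0, -3.109]
force: [-0.0, -1.5, -0.1]
width: 0.0278
```

Call:
drive_tool:
  targets:
    - [0,-0.04,0,0,0,0]
    - [0,0,0,0,0,0]
    - [0,0,0,0,0,0]

```text
t: 18.1
eef_pos: [0.6514, 0.2364, 0.2514]
ee_rot: [3.141, 0.0, -3.109]
force: [0.6, 1.9, -0.2]
width: 0.0278
```

```bash
python3 look.py 4 scene,top fork1,last_a_collar; python3 prong.py 4 scene,top .237;python3 prong.py 4 scene,top .14;python3 prong.py 4 scene,top .042; python3 -c "
from h import *
F=[]
for i in range(8): arm.grab_frame('top'); F.append(arm.get_state()['force'])
print(np.mean(F,0))"
```

```text
scene fork1 [([0.653, 0.137, 0.239], 0.88), ([0.649, 0.233, 0.237], 0.85), ([0.658, 0.046, 0.234], 0.63)]
scene last_a_collar [([0.652, 0.236, 0.24], 0.72)]
top fork1 [([0.654, 0.135, 0.236], 0.95), ([0.649, 0.236, 0.238], 0.78), ([0.657, 0.044, 0.241], 0.76)]
top last_a_collar [([0.651, 0.236, 0.237], 0.8)]
t 18.4 p [0.6514 0.236  0.2513] r [ 3.141  0.    -3.109] q [ 0.63  0.38  0.09 -0.   -1.29 -2.17] F [-0.1  2.7 -0.9] w 0.027728633277845294
scene -1 46 [[0.6165, 0.2128, 0.2288], [0.6302, 0.2191, 0.2393], [0.6393, 0.2268, 0.2523]]
scene 1 30 [[0.6162, 0.2381, 0.2278], [0.623, 0.2468, 0.2384], [0.6329, 0.2554, 0.2454]]
top -1 40 [[0.6186, 0.2153, 0.2284], [0.6333, 0.2212, 0.2422], [0.639, 0.2353, 0.2591]]
top 1 54 [[0.6183, 0.2384, 0.2319], [0.6356, 0.2483, 0.2433], [0.642, 0.2601, 0.2697]]
scene -1 65 [[0.6201, 0.1162, 0.23], [0.642, 0.1211, 0.2365], [0.6664, 0.1267, 0.2456]]
scene 1 73 [[0.6189, 0.1443, 0.2292], [0.6421, 0.1486, 0.2359], [0.6664, 0.1572, 0.2469]]
top -1 47 [[0.6216, 0.1177, 0.2313], [0.6424, 0.1222, 0.2398], [0.6656, 0.1258, 0.2468]]
top 1 55 [[0.6205, 0.1473, 0.2316], [0.6427, 0.1511, 0.2365], [0.6652, 0.1569, 0.2487]]
scene -1 67 [[0.6228, 0.0183, 0.2284], [0.643, 0.0234, 0.2384], [0.6658, 0.03, 0.2454]]
scene 1 69 [[0.6216, 0.0492, 0.23], [0.6436, 0.0534, 0.2382], [0.6665, 0.0603, 0.2466]]
top -1 53 [[0.6248, 0.0198, 0.2293], [0.646, 0.0236, 0.2385], [0.6676, 0.0299, 0.2476]]
top 1 42 [[0.6236, 0.0504, 0.2308], [0.6428, 0.0542, 0.2384], [0.6652, 0.0577, 0.2479]]
[ 0.13748006  2.03975956 -1.04678268]
```

Call:
drive_tool:
  targets:
    - [0,0,-0.03,0,0,0]
    - [0,0,-0.03,0,0,0]
    - [0,0,-0.03,0,0,0]
    - [0,0,-0.03,0,0,0]
    - [0,0,0,0,0,0]

```text
t: 19.42
eef_pos: [0.6514, 0.2356, 0.2465]
ee_rot: [-3.141, -0.0, -3.109]
force: [-0.1, -1.4, -0.8]
width: 0.0279
```

```bash
cat > f.py <<'E'
from h import *
F=[]
for i in range(10): arm.grab_frame('top'); F.append(arm.get_state()['force'])
print(np.mean(F,0).round(2),np.std(F,0).round(2))
E
python3 f.py
```

```text
[ 0.3  -1.98 -0.26] [0.3  0.56 0.54]
```

Call:
drive_tool:
  targets:
    - [0,-0.01,-0.03,0,0,0]
    - [0,0,0,0,0,0]
    - [0,0,0,0,0,0]
    - [0,0,0,0,0,0]

```text
t: 20.42
eef_pos: [0.6514, 0.2356, 0.2454]
ee_rot: [3.142, 0.0, -3.109]
force: [0.6, -1.3, 0.2]
width: 0.0277
```

Call:
drive_tool:
  targets:
    - [0,0,0,0,0,0]
    - [0,0,0,0,0,0]
    - [0,0,0,0,0,0]
    - [0,0,0,0,0,0]
    - [0,0,0,0,0,0]
  claw: 0.45

```text
t: 21.05
eef_pos: [0.6514, 0.2356, 0.2454]
ee_rot: [3.142, 0.0, -3.109]
force: [0.2, -0.6, -0.6]
width: 0.0396
```

Call:
drive_tool:
  targets:
    - [0,0,0.3,0,0,0]
    - [0,0,0.8,0,0,0]
    - [0,0,1,0,0,0]
    - [0,0,0.5,0,0,0]
    - [0,0,0,0,0,0]

```text
t: 21.68
eef_pos: [0.6521, 0.2358, 0.3526]
ee_rot: [3.14, 0.004, -3.109]
force: [0.0, 0.1, -1.1]
width: 0.0394
```

```bash
python3 look.py 5 top last_a_collar,fork1; python3 prong.py 5 top .14
```

```text
top last_a_collar [([0.652, 0.236, 0.23], 0.82)]
top fork1 [([0.651, 0.232, 0.231], 0.67), ([0.657, 0.041, 0.233], 0.64), ([0.654, 0.136, 0.232], 0.63)]
t 21.825 p [0.651  0.2355 0.3488] r [-3.141e+00 -1.000e-03 -3.109e+00] q [ 0.63  0.35  0.26 -0.   -1.49 -2.17] F [-0.6  0.6  0.3] w 0.03961151776782164
top -1 58 [[0.6214, 0.1166, 0.2268], [0.6437, 0.1219, 0.2317], [0.6665, 0.1265, 0.2392]]
top 1 45 [[0.6205, 0.1468, 0.2271], [0.6403, 0.1513, 0.2328], [0.6666, 0.1555, 0.24]]
```

Call:
drive_tool:
  targets:
    - [-0.2,-0.6,0,0,0,0]
    - [-0.3,-1,0,0,0,-0.1]
    - [-0.3,-1,0,0,0,-0.2]
    - [-0.3,-1,0,0,0,-0.2]
    - [-0.3,-1,0,0,0,-0.2]

```text
t: 22.45
eef_pos: [0.5944, 0.0502, 0.3484]
ee_rot: [-3.141, -0.002, 3.1]
force: [0.3, -0.6, -0.2]
width: 0.0393
```

Call:
drive_tool:
  targets:
    - [-0.3,-1,0,0,0,-0.2]
    - [-0.3,-1,0,0,0,-0.2]
    - [-0.3,-1,0,0,0,0]
    - [-0.3,-1,0,0,0,0]
    - [-0.25,-1,0,0,0,0]

```text
t: 23.08
eef_pos: [0.5364, -0.1496, 0.3486]
ee_rot: [-3.142, -0.001, 3.059]
force: [0.5, -0.3, -0.2]
width: 0.0393
```

Call:
drive_tool:
  targets:
    - [0,-1,0,0,0,0]
    - [0,-0.7,0,0,0,0]
    - [0,-0.4,0,0,0,0]
    - [0,0,0,0,0,0]
    - [0,0,0,0,0,0]

```text
t: 23.7
eef_pos: [0.5374, -0.2318, 0.3491]
ee_rot: [3.141, -0.0, 3.059]
force: [-0.2, 0.6, 0.7]
width: 0.0392
```

```bash
python3 look.py 6 wrist last_c_collar; python3 grips.py 6 wrist
```

```text
wrist last_c_collar [([0.542, -0.231, 0.119], 0.59)]
t 23.8 p [ 0.5375 -0.2316  0.3494] r [3.141 0.    3.06 ] q [-0.07  0.16  0.02 -0.   -1.43 -1.58] F [-0.7 -1.   0.7] w 0.03926773459399749
wrist 610 [ 536.2 -233.1] [26.6 27. ] ang 85.3 z 0.163 med [ 0.5357 -0.2329  0.1631]
wrist 632 [ 531.8 -327.5] [28.1 28.2] ang 89.7 z 0.1628 med [ 0.5308 -0.3267  0.1629]
```

Call:
drive_tool:
  targets:
    - [-0.03,-0.03,-1,0,0,0]
    - [0,0,-1,0,0,0]
    - [0,0,-1,0,0,0]
    - [0,0,-0.8,0,0,0]
    - [0,0,-0.6,0,0,0]

```text
t: 24.42
eef_pos: [0.5359, -0.2327, 0.1721]
ee_rot: [3.141, -0.001, 3.06]
force: [-0.0, -0.1, -0.3]
width: 0.0393
```

Call:
drive_tool:
  targets:
    - [0,0,-0.5,0,0,0]
    - [0,0,-0.35,0,0,0]
    - [0,0,-0.2,0,0,0]
    - [0,0,0,0,0,0]

```text
t: 24.92
eef_pos: [0.5362, -0.2335, 0.1312]
ee_rot: [-3.142, -0.0, 3.059]
force: [-0.1, -0.0, -0.0]
width: 0.0395
```

Call:
drive_tool:
  targets:
    - [0,0,0,0,0,0]
    - [0,0,0,0,0,0]
    - [0,0,0,0,0,0]
    - [0,0,0,0,0,0]
  claw: 0

```text
t: 25.42
eef_pos: [0.5366, -0.2337, 0.132]
ee_rot: [-3.141, 0.001, 3.059]
force: [-0.6, 1.5, 5.4]
width: 0.0278
```

Call:
drive_tool:
  targets:
    - [0,0,0.2,0,0,0]
    - [0,0,0.6,0,0,0]
    - [0,0,1,0,0,0]
    - [0,0,1,0,0,0]
    - [0,0,1,0,0,0]

```text
t: 26.05
eef_pos: [0.5355, -0.2335, 0.2842]
ee_rot: [3.141, -0.001, 3.059]
force: [0.4, 0.5, -3.5]
width: 0.0277
```

Call:
drive_tool:
  targets:
    - [0,0,0.8,0,0,0]
    - [0,0.2,0.2,0,0,0.1]
    - [-0.1,0.6,0,0,0,0.2]
    - [-0.1,1,0,0,0,0.2]
    - [-0.1,1,0,0,0,0.2]

```text
t: 26.68
eef_pos: [0.523, -0.1202, 0.3214]
ee_rot: [3.141, -0.003, 3.132]
force: [0.1, 0.1, -2.7]
width: 0.0278
```

Call:
drive_tool:
  targets:
    - [-0.1,1,0,0,0,0.2]
    - [0,1,0,0,0,0.2]
    - [0,1,0,0,0,0]
    - [0,1,0,0,0,0]
    - [0,1,0,0,0,0]

```text
t: 27.3
eef_pos: [0.5189, 0.0799, 0.3216]
ee_rot: [-3.141, -0.003, -3.109]
force: [0.1, 0.2, -2.8]
width: 0.0278
```

Call:
drive_tool:
  targets:
    - [0,0.7,0,0,0,0]
    - [0,0.5,0,0,0,0]
    - [0,0.25,0,0,0,0]
    - [0,0,0,0,0,0]
    - [0,0,0,0,0,0]

```text
t: 27.92
eef_pos: [0.5201, 0.1356, 0.3233]
ee_rot: [-3.141, -0.0, -3.11]
force: [0.1, 0.6, -3.8]
width: 0.0276
```

```bash
sed -i 's/z0=.225/z0=.19/' prong.py; python3 look.py 7 wrist last_c_collar; python3 prong.py 7 wrist .1366
```

```text
wrist last_c_collar [([0.523, 0.134, 0.309], 0.94)]
t 28.025 p [0.5202 0.1356 0.3234] r [-3.142  0.    -3.11 ] q [ 0.62  0.08 -0.13  0.   -1.36 -2.16] F [ 0.3  0.4 -3.4] w 0.027880246113060482
wrist -1 348 [[0.6204, 0.1164, 0.2299], [0.6401, 0.1211, 0.2313], [0.6568, 0.1258, 0.2387]]
wrist 1 338 [[0.6197, 0.1459, 0.2301], [0.6389, 0.1506, 0.2315], [0.6555, 0.1554, 0.2387]]
```

Call:
drive_tool:
  targets:
    - [0,0,-0.4,0,0,0]
    - [0,0.02,-0.5,0,0,0]
    - [0,0,-0.5,0,0,0]
    - [0.25,0,-0.2,0,0,0]
    - [0.5,0,0,0,0,0]

```text
t: 28.65
eef_pos: [0.5504, 0.1368, 0.2586]
ee_rot: [-3.141, -0.001, -3.109]
force: [0.4, -0.2, -2.5]
width: 0.0279
```

Call:
drive_tool:
  targets:
    - [0.5,0,0,0,0,0]
    - [0.4,0,0,0,0,0]
    - [0.3,0,0,0,0,0]
    - [0.3,0,0,0,0,0]
    - [0.3,0,0,0,0,0]

```text
t: 29.28
eef_pos: [0.6228, 0.1372, 0.2594]
ee_rot: [3.142, 0.0, -3.109]
force: [-0.4, -0.5, -3.2]
width: 0.0273
```

Call:
drive_tool:
  targets:
    - [0.3,0,0,0,0,0]
    - [0.3,0,0,0,0,0]
    - [0.2,0,0,0,0,0]
    - [0,0,0,0,0,0]

```text
t: 29.78
eef_pos: [0.6545, 0.1371, 0.2589]
ee_rot: [-3.141, -0.001, -3.11]
force: [0.1, -0.6, -3.8]
width: 0.0276
```

Call:
drive_tool:
  targets:
    - [0,0,-0.08,0,0,0]
    - [0,0,-0.08,0,0,0]
    - [0,0,-0.06,0,0,0]
    - [0,0,-0.04,0,0,0]
    - [0,0,-0.04,0,0,0]

```text
t: 30.4
eef_pos: [0.6541, 0.1372, 0.2474]
ee_rot: [3.142, 0.0, -3.109]
force: [0.6, 0.2, -3.8]
width: 0.0277
```

Call:
drive_tool:
  targets:
    - [0,0,-0.04,0,0,0]
    - [0,0,-0.05,0,0,0]
    - [0,-0.01,-0.05,0,0,0]
    - [0,0,-0.05,0,0,0]
    - [0,0,-0.05,0,0,0]

```text
t: 31.02
eef_pos: [0.6542, 0.1367, 0.2378]
ee_rot: [-3.141, 0.0, -3.109]
force: [0.4, -0.9, -1.5]
width: 0.028
```

Call:
drive_tool:
  targets:
    - [0,-0.01,-0.05,0,0,0]
    - [0,0,-0.05,0,0,0]
    - [0,0,-0.05,0,0,0]
    - [0,0,0,0,0,0]
    - [0,0,0,0,0,0]

```text
t: 31.65
eef_pos: [0.6543, 0.1364, 0.2319]
ee_rot: [3.141, 0.0, -3.109]
force: [0.2, 1.3, -0.8]
width: 0.0278
```

Call:
drive_tool:
  targets:
    - [0,0,-0.05,0,0,0]
    - [0,0,-0.05,0,0,0]
    - [0,0,0,0,0,0]
    - [0,0,0,0,0,0]
    - [0,0,0,0,0,0]

```text
t: 32.28
eef_pos: [0.6543, 0.1364, 0.2279]
ee_rot: [3.141, 0.0, -3.109]
force: [-0.5, 1.1, -0.6]
width: 0.0278
```

```bash
sed -i 's/range(10)/range(7)/' f.py; python3 f.py
```

```text
[ 0.4   1.45 -0.4 ] [0.35 0.57 0.59]
```

Call:
drive_tool:
  targets:
    - [0,0,-0.03,0,0,0]
    - [0,0,-0.03,0,0,0]
    - [0,0,0,0,0,0]
    - [0,0,0,0,0,0]
    - [0,0,0,0,0,0]

```text
t: 33.25
eef_pos: [0.6542, 0.1364, 0.2254]
ee_rot: [3.141, 0.0, -3.109]
force: [1.0, 2.4, -0.8]
width: 0.0278
```

```bash
python3 f.py
```

```text
[ 0.61  1.83 -0.45] [0.65 0.36 0.46]
```

Call:
drive_tool:
  targets:
    - [0,0.01,-0.02,0,0,0]
    - [0,0,0,0,0,0]
    - [0,0,0,0,0,0]

```text
t: 33.98
eef_pos: [0.6542, 0.1365, 0.2246]
ee_rot: [-3.141, -0.0, -3.109]
force: [-0.0, -0.3, -1.1]
width: 0.0277
```

Call:
drive_tool:
  targets:
    - [0,0,0,0,0,0]
    - [0,0,0,0,0,0]
    - [0,0,0,0,0,0]
    - [0,0,0,0,0,0]
    - [0,0,0,0,0,0]
  claw: 0.45

```text
t: 34.6
eef_pos: [0.6542, 0.1368, 0.2246]
ee_rot: [-3.142, -0.0, -3.109]
force: [-0.1, 0.1, -0.2]
width: 0.0397
```

Call:
drive_tool:
  targets:
    - [0,0,0.3,0,0,0]
    - [0,0,0.8,0,0,0]
    - [0,0,1,0,0,0]
    - [0,0,1,0,0,0]
    - [0,0,0,0,0,0]

```text
t: 35.22
eef_pos: [0.6556, 0.1369, 0.3539]
ee_rot: [3.139, 0.007, -3.109]
force: [0.1, -0.0, -1.3]
width: 0.0396
```

```bash
python3 look.py 8 top last_a_collar,last_c_collar; python3 prong.py 8 top .04
```

```text
top last_a_collar [([0.651, 0.234, 0.206], 0.86), ([0.536, -0.326, 0.118], 0.72)]
top last_c_collar [([0.655, 0.135, 0.208], 0.96)]
t 35.375 p [0.6539 0.1367 0.3484] r [ 3.141 -0.    -3.109] q [ 0.5   0.3   0.2  -0.   -1.47 -2.04] F [-0.  -0.3 -0.5] w 0.0394927215219817
top -1 52 [[0.6239, 0.0185, 0.205], [0.6462, 0.0223, 0.2103], [0.6663, 0.0286, 0.2164]]
top 1 41 [[0.6227, 0.0496, 0.2028], [0.6446, 0.0534, 0.2101], [0.6655, 0.0568, 0.2195]]
```

Call:
drive_tool:
  targets:
    - [-0.3,-0.6,0,0,0,0]
    - [-0.3,-1,0,0,0,-0.1]
    - [-0.3,-1,0,0,0,-0.1]
    - [-0.3,-1,0,0,0,-0.1]
    - [-0.3,-1,0,0,0,-0.1]

```text
t: 36.0
eef_pos: [0.5932, -0.0485, 0.3475]
ee_rot: [-3.141, -0.002, 3.132]
force: [0.4, -0.4, -0.4]
width: 0.0395
```

Call:
drive_tool:
  targets:
    - [-0.3,-1,0,0,0,-0.1]
    - [-0.3,-1,0,0,0,-0.05]
    - [-0.3,-1,0,0,0,0]
    - [-0.3,-1,0,0,0,0]
    - [-0.3,-1,0,0,0,0]

```text
t: 36.62
eef_pos: [0.5332, -0.2484, 0.3476]
ee_rot: [3.141, -0.002, 3.117]
force: [0.5, 0.1, -0.0]
width: 0.0396
```

Call:
drive_tool:
  targets:
    - [0,-0.9,0,0,0,0]
    - [0,-0.7,0,0,0,0]
    - [0,-0.4,0,0,0,0]
    - [0,0,0,0,0,0]
    - [0,0,0,0,0,0]

```text
t: 37.25
eef_pos: [0.5342, -0.3266, 0.3483]
ee_rot: [3.141, -0.0, 3.117]
force: [-0.2, -0.6, -0.4]
width: 0.0391
```

```bash
python3 look.py 9 wrist last_b_collar; python3 grips.py 9 wrist
```

```text
wrist last_b_collar [([0.531, -0.324, 0.118], 0.66)]
t 37.35 p [ 0.5343 -0.3264  0.3487] r [3.141 0.    3.117] q [-0.24  0.23  0.1  -0.   -1.45 -1.36] F [-0.5 -0.   0.9] w 0.039622528024748575
wrist 625 [ 531.6 -327.9] [26.6 27.8] ang 88.7 z 0.163 med [ 0.5311 -0.3279  0.1631]
```

Call:
drive_tool:
  targets:
    - [-0.07,-0.04,-1,0,0,0]
    - [0,0,-1,0,0,0]
    - [0,0,-1,0,0,0]
    - [0,0,-0.8,0,0,0]
    - [0,0,-0.6,0,0,0]

```text
t: 37.98
eef_pos: [0.5312, -0.3279, 0.1713]
ee_rot: [3.141, -0.001, 3.117]
force: [1.1, -0.3, 1.3]
width: 0.0393
```

Call:
drive_tool:
  targets:
    - [0,0,-0.5,0,0,0]
    - [0,0,-0.35,0,0,0]
    - [0,0,-0.2,0,0,0]
    - [0,0,0,0,0,0]

```text
t: 38.48
eef_pos: [0.5314, -0.3287, 0.1305]
ee_rot: [3.142, -0.0, 3.117]
force: [-0.4, -0.3, 0.4]
width: 0.0392
```

Call:
drive_tool:
  targets:
    - [0,0,0,0,0,0]
    - [0,0,0,0,0,0]
    - [0,0,0,0,0,0]
    - [0,0,0,0,0,0]
  claw: 0

```text
t: 38.98
eef_pos: [0.5317, -0.329, 0.1312]
ee_rot: [-3.141, 0.001, 3.117]
force: [-1.4, 1.5, 4.0]
width: 0.0278
```

Call:
drive_tool:
  targets:
    - [0,0,0.2,0,0,0]
    - [0,0,0.6,0,0,0]
    - [0,0,1,0,0,0]
    - [0,0,1,0,0,0]
    - [0,0,1,0,0,0]

```text
t: 39.6
eef_pos: [0.5307, -0.3285, 0.2832]
ee_rot: [3.141, -0.002, 3.116]
force: [0.8, -0.2, -4.0]
width: 0.0277
```

Call:
drive_tool:
  targets:
    - [0,0,0.8,0,0,0]
    - [0,0.2,0.2,0,0,0.1]
    - [-0.1,0.6,0,0,0,0.1]
    - [-0.1,1,0,0,0,0.1]
    - [-0.05,1,0,0,0,0.1]

```text
t: 40.22
eef_pos: [0.5201, -0.2151, 0.3204]
ee_rot: [3.14, -0.003, -3.125]
force: [0.8, 0.6, -4.7]
width: 0.0279
```

Call:
drive_tool:
  targets:
    - [0,1,0,0,0,0.1]
    - [0,1,0,0,0,0.05]
    - [0,1,0,0,0,0]
    - [0,1,0,0,0,0]
    - [0,0.9,0,0,0,0]

```text
t: 40.85
eef_pos: [0.52, -0.0191, 0.3207]
ee_rot: [3.141, -0.003, -3.108]
force: [0.3, 0.3, -5.6]
width: 0.0283
```

Call:
drive_tool:
  targets:
    - [0,0.7,0,0,0,0]
    - [0,0.5,0,0,0,0]
    - [0,0.26,0,0,0,0]
    - [0,0,0,0,0,0]
    - [0,0,0,0,0,0]

```text
t: 41.48
eef_pos: [0.5211, 0.037, 0.3222]
ee_rot: [-3.141, -0.001, -3.109]
force: [-0.4, 0.3, -3.9]
width: 0.0275
```

```bash
sed -i 's/z0=.19/z0=.17/' prong.py; python3 look.py 10 wrist last_b_collar; python3 prong.py 10 wrist .038
```

```text
wrist last_b_collar [([0.521, 0.04, 0.302], 0.81)]
t 41.575 p [0.5213 0.0369 0.3224] r [-3.142 -0.    -3.11 ] q [ 0.45  0.06 -0.16 -0.   -1.36 -1.99] F [-0.3 -0.1 -4.2] w 0.02799836408037346
wrist -1 236 [[0.6423, 0.0174, 0.2058], [0.6542, 0.0226, 0.209], [0.6669, 0.0275, 0.2101]]
wrist 1 238 [[0.6412, 0.0473, 0.2077], [0.6543, 0.0521, 0.209], [0.6674, 0.0569, 0.21]]
```

View pics/wrist10.png

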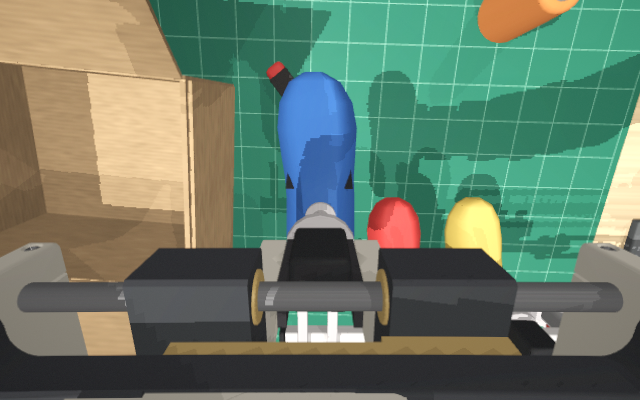

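Call:
drive_tool:
  targets:
    - [0,0,-0.5,0,0,0]
    - [0,0.01,-0.6,0,0,0]
    - [0,0,-0.6,0,0,0]
    - [0.2,0,-0.45,0,0,0]
    - [0.5,0,0,0,0,0]

```text
t: 42.2
eef_pos: [0.5483, 0.0371, 0.2352]
ee_rot: [-3.141, -0.003, -3.11]
force: [0.3, 1.1, -4.2]
width: 0.0277
```

Call:
drive_tool:
  targets:
    - [0.5,0,0,0,0,0]
    - [0.4,0,0,0,0,0]
    - [0.3,0,0,0,0,0]
    - [0.3,0,0,0,0,0]
    - [0.3,0,0,0,0,0]

```text
t: 42.82
eef_pos: [0.622, 0.0379, 0.2366]
ee_rot: [3.142, 0.0, -3.109]
force: [1.0, -0.7, -4.3]
width: 0.0276
```

Call:
drive_tool:
  targets:
    - [0.3,0,0,0,0,0]
    - [0.3,0,0,0,0,0]
    - [0.2,0,0,0,0,0]
    - [0.1,0,0,0,0,0]
    - [0,0,0,0,0,0]

```text
t: 43.45
eef_pos: [0.6574, 0.0379, 0.2364]
ee_rot: [-3.142, -0.0, -3.109]
force: [-0.8, -0.5, -5.6]
width: 0.0277
```

Call:
drive_tool:
  targets:
    - [0,0,-0.08,0,0,0]
    - [0,0,-0.08,0,0,0]
    - [0,0,-0.06,0,0,0]
    - [0,0,-0.04,0,0,0]
    - [0,0,-0.04,0,0,0]

```text
t: 44.08
eef_pos: [0.6574, 0.038, 0.2245]
ee_rot: [-3.142, 0.0, -3.109]
force: [-0.1, -0.7, -5.1]
width: 0.0277
```

Call:
drive_tool:
  targets:
    - [0,0,-0.04,0,0,0]
    - [0,0,-0.05,0,0,0]
    - [0,0,-0.05,0,0,0]
    - [0,0,-0.05,0,0,0]
    - [0,0,-0.05,0,0,0]

```text
t: 44.7
eef_pos: [0.6575, 0.038, 0.215]
ee_rot: [3.141, 0.0, -3.109]
force: [0.0, 1.3, -2.9]
width: 0.0282
```

Call:
drive_tool:
  targets:
    - [0,0,-0.05,0,0,0]
    - [0,0,-0.05,0,0,0]
    - [0,0,-0.05,0,0,0]
    - [0,0,-0.05,0,0,0]
    - [0,0,0,0,0,0]

```text
t: 45.32
eef_pos: [0.6575, 0.038, 0.2069]
ee_rot: [3.142, 0.0, -3.109]
force: [0.6, 0.8, -1.7]
width: 0.0281
```

Call:
drive_tool:
  targets:
    - [0,0,-0.05,0,0,0]
    - [0,0,-0.05,0,0,0]
    - [0,0,-0.05,0,0,0]
    - [0,0,-0.04,0,0,0]
    - [0,0,0,0,0,0]

```text
t: 45.95
eef_pos: [0.6575, 0.038, 0.1994]
ee_rot: [3.142, 0.0, -3.109]
force: [-0.1, 2.4, -0.5]
width: 0.028
```

```bash
python3 f.py
```

```text
[ 0.39  1.87 -0.46] [0.59 0.63 0.49]
```

Call:
drive_tool:
  targets:
    - [0,0.01,-0.02,0,0,0]
    - [0,0,-0.02,0,0,0]
    - [0,0,0,0,0,0]
    - [0,0,0,0,0,0]

```text
t: 46.8
eef_pos: [0.6574, 0.0382, 0.1978]
ee_rot: [-3.141, 0.0, -3.109]
force: [1.2, 0.7, -0.6]
width: 0.0274
```

Call:
drive_tool:
  targets:
    - [0,0,0,0,0,0]
    - [0,0,0,0,0,0]
    - [0,0,0,0,0,0]
    - [0,0,0,0,0,0]
    - [0,0,0,0,0,0]
  claw: 0.45

```text
t: 47.42
eef_pos: [0.6573, 0.0384, 0.1977]
ee_rot: [-3.142, -0.0, -3.109]
force: [0.2, 0.4, -0.4]
width: 0.0394
```

Call:
drive_tool:
  targets:
    - [0,0,0.3,0,0,0]
    - [0,0,0.8,0,0,0]
    - [0,0,1,0,0,0]
    - [0,0,1,0,0,0]
    - [-0.5,0,0.5,0,0,0]

```text
t: 48.05
eef_pos: [0.6384, 0.0383, 0.3447]
ee_rot: [3.141, 0.003, -3.109]
force: [0.2, 0.6, -0.2]
width: 0.0394
```

Call:
drive_tool:
  targets:
    - [-1,-0.5,0,0,0,0]
    - [-1,-0.5,0,0,0,0]
    - [-1,-0.5,0,0,0,0]
    - [-0.6,-0.3,0,0,0,0]
    - [0,0,0,0,0,0]

```text
t: 48.68
eef_pos: [0.4922, -0.0344, 0.3438]
ee_rot: [3.141, 0.003, -3.11]
force: [0.7, -0.0, 0.6]
width: 0.0391
```

```bash
python3 look.py 11 wrist,scene fork1,last_a_collar,last_b_collar,last_c_collar,cutter
python3 - <<'E'
from h import *
P=cloud("scene",np.load("scene11.npy")); m=(P[...,2]>.18)&(P[...,2]<.3)&(abs(P[...,1]+.24)<.15)
for lo,hi in((.3,.43),(.62,.75)):
    Q=P[m&(P[...,0]>lo)&(P[...,0]<hi)]
    if len(Q): print(lo,np.arctan(np.polyfit(Q[:,0],Q[:,2],1)[0]),np.percentile(Q,[2,98],axis=0).round(3).tolist())
a=cv2.imread('pics/scene11.png')[:,200:520];cv2.imwrite('pics/s11c.png',cv2.resize(a,(480,600),interpolation=2))
E
```

```text
wrist fork1 []
wrist last_a_collar [([0.65, 0.235, 0.178], 0.77)]
wrist last_b_collar [([0.656, 0.041, 0.175], 0.81)]
wrist last_c_collar []
wrist cutter [([0.45, 0.004, -0.003], 0.9)]
scene fork1 [([0.649, 0.238, 0.183], 0.85), ([0.661, 0.045, 0.179], 0.83), ([0.654, 0.139, 0.181], 0.71)]
scene last_a_collar [([0.652, 0.136, 0.181], 0.58)]
scene last_b_collar [([0.657, 0.039, 0.182], 0.78)]
scene last_c_collar [([0.654, 0.138, 0.179], 0.82)]
scene cutter [([0.447, 0.006, -0.001], 0.73)]
t 49.275 p [ 0.4935 -0.0336  0.3415] r [-3.141e+00 -1.000e-03 -3.109e+00] q [ 0.33 -0.   -0.18  0.   -1.4  -1.87] F [-0.3 -0.8  0.5] w 0.03940786137491868
0.3 -0.8153547919011191 [[0.342, -0.368, 0.182], [0.415, -0.097, 0.257]]
0.62 0.7652361726795652 [[0.635, -0.385, 0.182], [0.71, -0.111, 0.253]]
```

View pics/s11c.png

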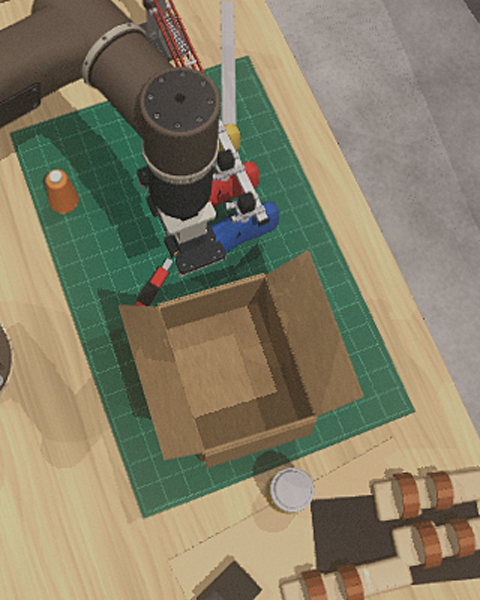

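Call:
drive_tool:
  targets:
    - [-0.8,-0.8,0.2,0,0,0]
    - [-0.6,-0.8,0,0,0,0]
    - [0,0,0,0,0,0]
    - [0,0,0,0,0,0]
    - [0,0,0,0,0,0]

```text
t: 49.9
eef_pos: [0.4378, -0.0972, 0.3495]
ee_rot: [-3.142, -0.0, -3.109]
force: [-0.1, 0.1, -0.3]
width: 0.0392
```

Call:
drive_tool:
  targets:
    - [0,0,0,0,0,0]
    - [0,0,0,0,0,0]
    - [0,0,0,0,0,0]
    - [0,0,0,0,0,0]
    - [0,0,0,0,0,0]

```text
t: 50.52
eef_pos: [0.4374, -0.0976, 0.3498]
ee_rot: [-3.142, 0.0, -3.109]
force: [1.1, 1.2, -0.4]
width: 0.0398
```

```bash
python3 look.py 12 top,scene last_a_collar,last_b_collar,last_c_collar,fork1,glue_tin,thread_cone
python3 -c "
import cv2,numpy as np
a=cv2.imread('pics/top12.png')[80:290,80:480];cv2.imwrite('pics/t12c.png',cv2.resize(a,(800,420),interpolation=2))
a=np.load('top12.npy')"
```

```text
top last_a_collar [([0.655, 0.24, 0.177], 0.97)]
top last_b_collar [([0.659, 0.037, 0.187], 0.58)]
top last_c_collar [([0.652, 0.14, 0.179], 0.94), ([0.654, 0.138, 0.182], 0.47)]
top fork1 [([0.655, 0.136, 0.182], 0.83), ([0.653, 0.237, 0.181], 0.75), ([0.658, 0.043, 0.186], 0.64)]
top glue_tin [([0.547, -0.492, 0.002], 0.89)]
top thread_cone [([0.328, 0.275, 0.002], 0.66)]
scene last_a_collar [([0.655, 0.238, 0.182], 0.79)]
scene last_b_collar [([0.657, 0.034, 0.179], 0.61)]
scene last_c_collar [([0.651, 0.137, 0.184], 0.63)]
scene fork1 [([0.647, 0.233, 0.182], 0.92), ([0.651, 0.136, 0.179], 0.73), ([0.656, 0.045, 0.181], 0.73)]
scene glue_tin [([0.542, -0.499, 0.0], 0.95)]
scene thread_cone [([0.324, 0.27, 0.001], 0.86)]
t 51.225 p [ 0.4374 -0.0976  0.3497] r [ 3.142 -0.    -3.109] q [ 0.22 -0.09 -0.24 -0.   -1.42 -1.76] F [ 0.6 -0.3 -0. ] w 0.039607488013379294
```

View pics/t12c.png

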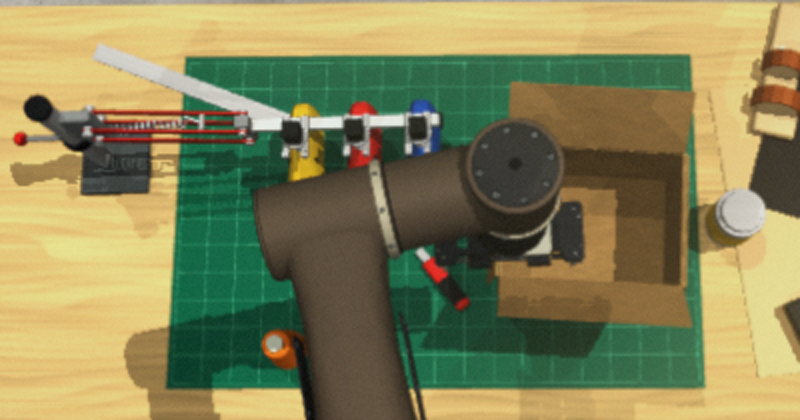

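The top view shows all three lasts hanging in the forks, with grips at about (292,133), (355,130) and (418,127). Both flaps are open, and the tin, cone and cutter are in place.

```bash
python3 -c "
from station import arm
print(arm.job_done())"
```

```text
the job is handed in; nothing more can be done
None
```

I folded both flaps back and hung all three lasts: yellow in fork 1, red in fork 2 and blue in fork 3. I lowered each one slowly with the grip held until the arm carried the weight, then let go. The job was handed in at about 51 s.

**Last checks**
- **Lasts:** each collar was within about 11 mm of its fork seat by the networks' estimates, against the 16 mm limit. Those estimates are only good to about 4 mm each. In the last picture the lasts hang level and the forks have sunk from 256 mm to about 180 mm.
- **Flaps:** both stood at about 2.3 to 2.4 rad, against the required 1.62.
- **Other things:** the tin, cone and cutter read within about 6 mm of where they started.

**Imperfect or not checked**
- **Contact with the carton:** the fingers touched the carton wall while going down for the yellow last, with about 11 N; nothing in the pictures showed harm.
- **At release:** up to about 0.5 N of weight was still showing when I let go. That is close to the sensor's noise, so I took it as balanced.
- **Arm motion:** I did not measure the spring arm's speed. I judged it settled from two looks about two seconds apart at the end.
- **Knock:** I saw no sign of a knocked last.

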